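Weigh the stone from behind the bench tools

TASK

The amber stone at the back of the wooden rack has to be weighed, but the torch, the steel cone and the jar hem it in. First stand all three aside, upright, on the black rubber mat and only then take the stone out and lay it flat in the middle of the scale's weighing pan; with the stone on the pan, put the torch, the cone and the jar back upright on the rack, each on the very spot it came from. Do not tip any of the three over and leave the loupe, the tweezers and the white magnifier where they are.

Things in the scene. Friction and masses are not known exactly. Their poses are not given: they have to be found in the camera images.
- rack: fixed plywood board 180 x 210 x 12 mm (x, y, z) with rails: back rail on its +x edge (10 mm wide, top at z 34 mm), side rails on its y edges (top at 26 mm). Origin: centre of its underside, on the table. Things stand at z = +12 mm: torch, cone and jar, in changing order, on flush black 54 mm discs at (x, y) = (-35, 0), (15, 56), (15, -56) mm; the stone on a black rectangle at (33, 0).
- mat: fixed flat black rubber mat, the side area, 250 x 130 x 3 mm (x, y, z), left or right of the rack; origin: centre of its underside, on the table; x is its long side; top at z = +3 mm.
- pan (a point): centre of the weighing pan of a fixed black pocket scale (body 132 x 78 mm), on its flat top 16 mm above the table; the metal pan is about 69 x 69 mm. Axes of the scale: x along its long side towards the cover's hinge, 43 mm from this point. The clear cover stands open there, leaning away, its top about 120 mm above the table.
- torch: grey pocket torch standing upright on its tail, 106 mm tall, body 30 mm and head 33 mm in diameter (head above 84 mm); origin: centre of its underside, z up along it; about 0.14 kg.
- cone: turned steel cone cap on a drum, standing upright, 76 mm tall, at most 49 mm in diameter (grips as a 49 mm cylinder at heights 27 to 71 mm, though it looks narrower at the top); origin: centre of its underside, z up; about 0.16 kg.
- jar: round brown glass jar with a white cap and blank paper label, standing upright, 85 mm tall, 42 mm in diameter; origin: centre of its underside, z up; about 0.15 kg.
- stone: polished orange-brown amber stone lying flat at the back of the rack, 33 x 51 x 16 mm (x, y, z); origin: centre of its underside; long side along its y, so grasp it across its x; 0.03 kg.
- loupe: bystander: small folding loupe, 29 x 39 x 16 mm, lying loose behind the rack; origin: centre of its underside.
- tweezers: bystander: black tweezers, 11 x 128 x 9 mm, long side along y, lying loose behind and left of the rack; origin: centre of the underside.
- magnifier: bystander: white folding pocket magnifier, 42 x 72 x 84 mm, standing loose behind the rack; origin: centre of its underside.

How it is judged:
On the way, in this order (a step that is already met when the one before it is completed fails the run):
1. torch, cone and jar all stand upright on the rubber mat, while the stone still lies where it was (within 20 mm) (x of torch in the frame of mat between -0.115 and 0.115 m and y of torch in the frame of mat between -0.055 and 0.055 m and z of each of torch, cone, jar in the frame of mat below 0.008 m and angle between each of torch, cone, jar's own z axis and vertical below 0.15 rad and linear speed of each of torch, cone, jar below 0.03 m/s and x of cone in the frame of mat between -0.115 and 0.115 m and y of cone in the frame of mat between -0.055 and 0.055 m and x of jar in the frame of mat between -0.115 and 0.115 m and y of jar in the frame of mat between -0.055 and 0.055 m and distance of stone from where it was at the start of the episode below 0.02 m), for 0.2 s.
2. the stone lies flat and released on the pan, its centre within 15 mm of the pan's centre along each side, while torch, cone and jar still stand on the mat (x of torch in the frame of mat between -0.115 and 0.115 m and y of torch in the frame of mat between -0.055 and 0.055 m and z of each of torch, cone, jar in the frame of mat below 0.008 m and angle between each of torch, cone, jar's own z axis and vertical below 0.15 rad and linear speed of each of torch, cone, jar, stone below 0.03 m/s and x of cone in the frame of mat between -0.115 and 0.115 m and y of cone in the frame of mat between -0.055 and 0.055 m and x of jar in the frame of mat between -0.115 and 0.115 m and y of jar in the frame of mat between -0.055 and 0.055 m and x of stone in the frame of pan between -0.015 and 0.015 m and y of stone in the frame of pan between -0.015 and 0.015 m and z of stone in the frame of pan between -0.004 and 0.008 m and angle between stone's own z axis and vertical below 0.3 rad and contact force between stone and the fingers below 0.1 N), for 0.2 s.
At the end, for the whole second after the job is handed in: Torch, cone and jar stand upright (within 0.15 rad), each within 15 mm of where it stood at the start; the stone lies flat on the scale's pan, its centre within 15 mm of the pan's centre along each side; all released and at rest (distance of each of torch, cone, jar from where it was at the start of the episode below 0.015 m and angle between each of torch, cone, jar's own z axis and vertical below 0.15 rad and linear speed of each of torch, cone, jar, stone below 0.03 m/s and x of stone in the frame of pan between -0.015 and 0.015 m and y of stone in the frame of pan between -0.015 and 0.015 m and z of stone in the frame of pan between -0.004 and 0.008 m and angle between stone's own z axis and vertical below 0.3 rad and contact force between stone and the fingers below 0.1 N); the robot touches nothing.
It fails at once if the torch, the cone or the jar is tipped over (angle between any of torch, cone, jar's own z axis and vertical above 0.6 rad).
It fails at once if the loupe, the tweezers or the white magnifier is disturbed (moved more than 15 mm) (distance of any of loupe, tweezers, magnifier from where it was at the start of the episode above 0.015 m).
It also fails if it takes over 131 s, if anything falls off the work surface, if the arm or the gripper's body presses on something with over 40 N, if the wrist force passes 120 N, or if a joint passes its speed limit or range.

ROBOT

A 6-joint arm with a two-finger parallel gripper is mounted at the origin on a cart in front of the work surface, level with it; the furniture and walls round the work are solid. World frame = base frame: x ahead of the robot, y to its left, z up, the work surface at z = 0. Lengths are in m, angles in rad, forces in N, time in s.
With the tool pointing down it reaches from about 0.325 to 0.85 m from the base axis. Payload 4.4 kg.
Tool frame: the origin (TCP) lies midway between the tips of the shut fingers; the grasp point (between the pads) lies 19 mm behind it (grasp_offset is the distance from the TCP to the grasp point, in m); z points along the fingers, y is the line along which they close (so a half turn about z gives the same grasp; the last joint's range is limited). The gripper opens to 94 mm and grips with 3 to 60 N. Pads are 16 mm wide; open, the fingers measure 119 mm over their backs; the gripper's body (75 mm by 177 mm) begins 78 mm behind the grasp point.
Start: joints at [-1.375, 0.207, 1.542, -0, 1.393, -0.15], TCP at [0.195, -0.541, 0.205] pointing down, gripper open.
Joint ranges: [-2.73, 2.73], [-0.86, 2.22], [0.23, 2.46], [-1.11, 4.25], [0.08, 2.63], [-2.82, 2.82]. Speed limits (rad/s): [2.79, 2.79, 3.14, 3.14, 3.14, 3.14].

INTERFACE

Orientations are given as a unit quaternion [x, y, z, w].
In Python, from cell import * gives the robot as it stands.
- The arm moves only by the tool play_rows, never from a script. Its argument "deltas" is a list of rows, each an object of numbers: "ax", "ay", "az": the turn, a rotation vector about the world's x, y, z in rad; "x", "y", "z": the shift along the world's x, y, z in mm; "gripper": the closure, from 0 (fully open) to 1 (shut). In form: [{"ax": .., "ay": .., "az": .., "x": .., "y": .., "z": .., "gripper": ..}, ...]. A call has 1 to 20 rows; each row is the pose to reach, as a shift and turn from the pose commanded when the call began; what a row does not reach only later rows make up. A row lasts 1/8 s, in which the tool goes at most 62.5 mm and 10.7 degrees, less where a joint would pass 70% of its speed; a pose out of reach is approached as far as the arm can. A call with a gripper value outside its range is refused whole. The fingers move at their own pace and stop on an object; "force" is the grip in N (left out, the last holds). Time passes only in rows, so rows that repeat a pose let the fingers close. It gives the time, the measured TCP pose, the force, the opening and the grip force at its end, in the units of the state.
- observe(): the state, without advancing time (a new reading comes with each control period).
- read_camera(name): name is "scene" or "top" or "wrist"; returns (picture, depth): 420x560x3 uint8, blue, green, red; 420x560 float32, m along the optical axis (not along the pixel's ray), 0 where there is no reading.
- calibration(name): a dict with "fovy" (degrees; the focal length in pixels is half the picture's height over the tangent of half this angle, whatever the lens; pixels are square), "cx", "cy" (the principal point, pixels), "T" (4x4, takes a point from camera to world coordinates). Camera axes: x right, y up, looking along -z (the intrinsics and any distortion apply to the point x, -y, -z); pixel columns grow to the right and rows downward; lengths in m; the calibration is good to about 2 mm. A picture is of the moment at which its call begins: read the wrist's pose just before it. calibration takes no time and is no camera call; for the wrist camera it gives the pose at the moment of the call.
- finish_job(): hands the job in; it is judged then, once.
The state is a dict: "t": time; "joints": joint angles; "joint_velocities": joint speeds; "effort": joint torques, N m; "tool_pos": TCP position; "tool_rot": TCP orientation; "wrist_force": force on the tool from outside, world axes, zero at the start; "ft_torque": the same for the moment, N m; "gripper_width": finger opening in m; "finger_force": force on a finger pad.
Only numpy, scipy, OpenCV 4.12 (cv2) and the standard library are available. Lean on these libraries where they do the work, as an engineer would, in place of code of your own. Each camera call takes 0.05 s, during which the arm holds its last target. There are 200 camera calls.

## Working session

There is one attempt and no reset: what is moved stays moved. The work goes in short steps, Python scripts to look and compute and a tool call to move; the robot and the scene stay as the last step left them, time stands still between calls to the robot, and variables do not carry over. Pictures are saved under pics/ and viewed, at most 14 in all, crops included, and the job is handed in when it is done.

Besides the shell and the picture viewer there is one more tool, called as name(argument=value, ...), one argument or row to a line, values as JSON. play_rows: Moves the arm, as the interface text tells. Its arguments: {"type":"object","properties":{"deltas":{"type":"array"},"force":{"type":"number"}},"required":["deltas"]}

```bash
mkdir -p pics; cat > h.py <<'E'
from cell import *
import numpy as np, cv2
def cam(n):
    c=calibration(n); p,d=read_camera(n); return p,d,c
def pts(d,c):
    h,w=d.shape; f=h/2/np.tan(np.radians(c['fovy'])/2)
    v,u=np.mgrid[:h,:w]
    P=np.stack([(u-c['cx'])/f*d,-(v-c['cy'])/f*d,-d],-1)
    T=np.array(c['T']); return P@T[:3,:3].T+T[:3,3]
E
python3 - <<'E'
from h import *
s=observe(); print(s)
for n in ('scene','top'):
    p,d,c=cam(n); print(n,{k:v for k,v in c.items()}); cv2.imwrite(f'pics/{n}0.png',p); np.savez(f'{n}0.npz',p=p,d=d,P=pts(d,c))
E
```

```text
{'t': 0.0, 'joints': array([-1.37451394e+00,  2.07416023e-01,  1.54295900e+00,  1.37700604e-05,
        1.39350236e+00, -1.50477765e-01]), 'joint_velocities': array([-0.0006869 ,  0.00127673, -0.0021139 , -0.00048227, -0.00025268,
        0.00188822]), 'effort': array([ 1.58054296e-03, -3.70872509e+01, -2.81416136e+01,  6.98918081e-02,
        3.61484382e-02, -1.64553471e-04]), 'tool_pos': array([ 0.19526013, -0.53996401,  0.2042907 ]), 'tool_rot': array([ 9.85006857e-01,  1.72511411e-01, -1.93865616e-05, -1.14222002e-03]), 'wrist_force': array([-0.64828192, -0.47183637,  0.67176943]), 'ft_torque': array([ 0.00787194,  0.03962642, -0.01251242]), 'finger_force': 0.0, 'gripper_width': 0.09381501415060084}
scene {'fovy': 42.368021969523205, 'cx': 278.9441492492409, 'cy': 211.27957372621577, 'T': array([[-0.56558775,  0.63682567, -0.52398813, -0.09897447],
       [-0.82459512, -0.4271568 ,  0.37091773,  0.49767376],
       [ 0.01238484,  0.64186458,  0.76671799,  1.08793031],
       [ 0.        ,  0.        ,  0.        ,  1.        ]])}
top {'fovy': 43.20672877945302, 'cx': 287.17932250271576, 'cy': 214.26761843043423, 'T': array([[-0.02460763,  0.98857345, -0.14871787,  0.43195964],
       [-0.99947348, -0.02747535, -0.017259  , -0.01446802],
       [-0.02114787,  0.14821486,  0.98872904,  1.27540713],
       [ 0.        ,  0.        ,  0.        ,  1.        ]])}
```

View pics/top0.png

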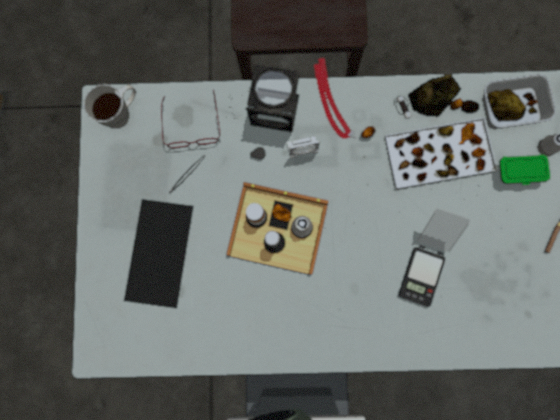

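View pics/scene0.png

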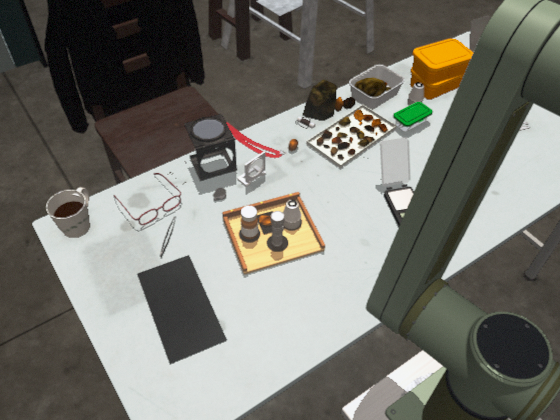

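Top view: rack near (278,228), mat at (159,253), and scale pan at (424,268). Three objects stand at (256,215), (302,227) and (274,241), with the stone at (282,214).

```bash
cat >> h.py <<'E'
def ray(uv,z,c,h=420):
    f=h/2/np.tan(np.radians(c['fovy'])/2); uv=np.atleast_2d(uv).astype(float); T=np.array(c['T'])
    D=np.stack([(uv[:,0]-c['cx'])/f,-(uv[:,1]-c['cy'])/f,-np.ones(len(uv))],-1)@T[:3,:3].T
    o=T[:3,3]; return o+D*((z-o[2])/D[:,2])[:,None]
def rect(mask,z,c):
    cs,_=cv2.findContours(mask.astype(np.uint8),cv2.RETR_EXTERNAL,cv2.CHAIN_APPROX_NONE)
    k=max(cs,key=cv2.contourArea)[:,0]
    r=cv2.minAreaRect((ray(k,z,c)[:,:2]*1000).astype(np.float32))
    return r,cv2.boundingRect(k)
E
python3 - <<'E'
from h import *
c=calibration('top'); z=np.load('top0.npz'); p=z['p'];d=z['d'];P=z['P']
hsv=cv2.cvtColor(p,cv2.COLOR_BGR2HSV)
def roi(u0,v0,u1,v1):
    m=np.zeros(p.shape[:2],bool); m[v0:v1,u0:u1]=1; return m
V=hsv[...,2];S=hsv[...,1];H=hsv[...,0]
print('mat',rect(roi(115,190,205,315)&(V<90),.003,c))
k=roi(220,175,335,280)&(S>60)&(H<30)
k=cv2.morphologyEx(k.astype(np.uint8),cv2.MORPH_CLOSE,np.ones((9,9)))
print('rack',rect(k,.02,c))
print('scale',rect(roi(395,235,448,310)&(V<90),.014,c))
pan=roi(405,245,446,290)&(V>120)
print('pan',rect(cv2.morphologyEx(pan.astype(np.uint8),cv2.MORPH_OPEN,np.ones((3,3))),.016,c))
# heights in rack
for n,(u0,v0,u1,v1) in dict(a=(243,200,270,232),b=(290,212,316,242),c=(262,228,288,254)).items():
    Q=P[v0:v1,u0:u1].reshape(-1,3); dd=d[v0:v1,u0:u1].reshape(-1)
    Q=Q[dd>0]; zm=np.percentile(Q[:,2],98); t=Q[Q[:,2]>zm-.012]; print(n,zm,len(t),np.median(t,0), t.min(0),t.max(0))
cv2.imwrite('pics/c1.png',cv2.resize(p[175:285,110:340],None,fx=3.4,fy=3.4,interpolation=cv2.INTER_CUBIC))
s=cv2.imread('pics/scene0.png'); cv2.imwrite('pics/c2.png',cv2.resize(s[170:290,200:350],None,fx=5,fy=5,interpolation=cv2.INTER_CUBIC))
E
```

```text
mat (((538.913330078125, 320.476806640625), (128.04415893554688, 248.14564514160156), 80.83287048339844), (124, 199, 69, 109))
rack (((589.6357421875, 32.15361785888672), (208.8448486328125, 181.95176696777344), 75.7923812866211), (227, 182, 101, 92))
scale (((469.1254577636719, -305.7395324707031), (78.17937469482422, 135.536865234375), 68.4642562866211), (398, 245, 47, 62))
pan (((484.80670166015625, -313.5400085449219), (65.75335693359375, 65.58708953857422), 68.71463775634766), (409, 252, 33, 33))
a 0.10103938792736664 226 [0.61754849 0.08023844 0.09817515] [0.59910532 0.06089935 0.089078  ] [0.63661986 0.09891605 0.10626888]
b 0.08855910511555656 162 [ 0.58801556 -0.02664545  0.08455637] [ 0.572561   -0.04283173  0.07658917] [ 0.60515713 -0.0107573   0.09200227]
c 0.12140809019076755 169 [0.55449443 0.04033453 0.11819419] [0.53922751 0.02494979 0.10952576] [0.5697101  0.05567566 0.12310937]
```

View pics/c1.png

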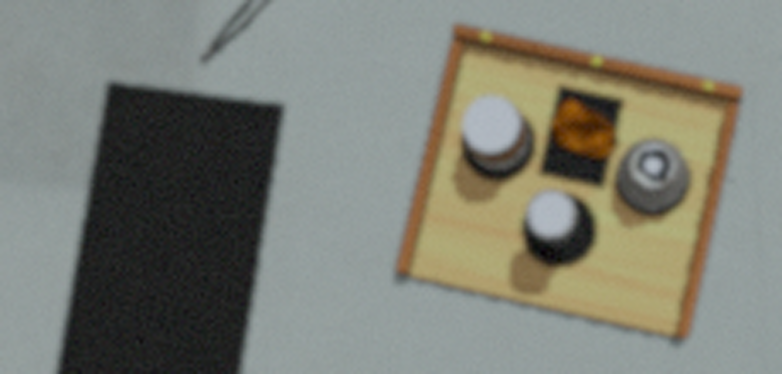

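View pics/c2.png

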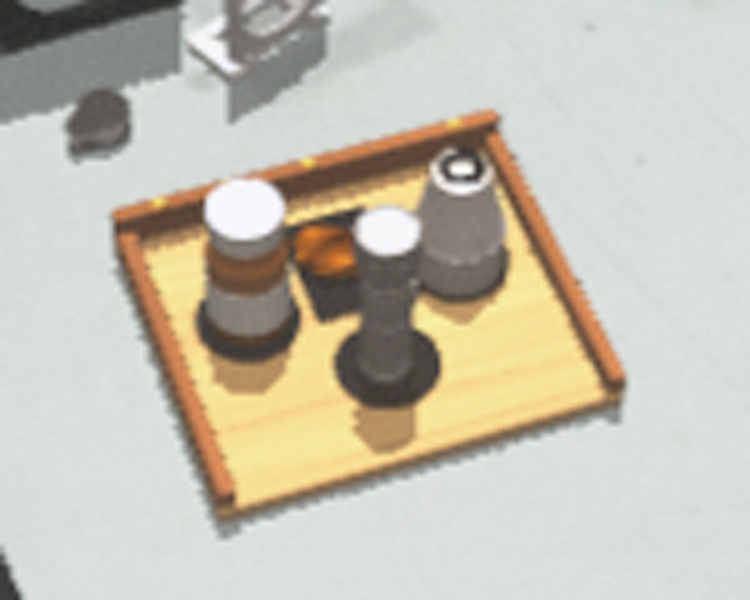

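The torch is the front object (274,241), the jar is at rear-left (256,215) and the cone is at the right (302,227). The rack's yaw is about -14° and the mat's about -9°. I'll hover over the rack next and check with the wrist camera.

play_rows(
  deltas=[
    {"az": -0.2, "x": 120, "y": 190, "z": 15, "gripper": 0.3},
    {"az": -0.4, "x": 240, "y": 390, "z": 20, "gripper": 0.3},
    {"az": -0.595, "x": 360, "y": 580, "z": 20, "gripper": 0.3},
    {"az": -0.595, "x": 360, "y": 580, "z": 20, "gripper": 0.3},
    {"az": -0.595, "x": 360, "y": 580, "z": 20, "gripper": 0.3},
    {"az": -0.595, "x": 360, "y": 580, "z": 20, "gripper": 0.3},
    {"az": -0.595, "x": 360, "y": 580, "z": 20, "gripper": 0.3},
    {"az": -0.595, "x": 360, "y": 580, "z": 20, "gripper": 0.3},
    {"az": -0.595, "x": 360, "y": 580, "z": 20, "gripper": 0.3},
    {"az": -0.595, "x": 360, "y": 580, "z": 20, "gripper": 0.3},
    {"az": -0.595, "x": 360, "y": 580, "z": 20, "gripper": 0.3},
    {"az": -0.595, "x": 360, "y": 580, "z": 20, "gripper": 0.3},
    {"az": -0.595, "x": 360, "y": 580, "z": 20, "gripper": 0.3},
    {"az": -0.595, "x": 360, "y": 580, "z": 20, "gripper": 0.3},
    {"az": -0.595, "x": 360, "y": 580, "z": 20, "gripper": 0.3},
    {"az": -0.595, "x": 360, "y": 580, "z": 20, "gripper": 0.3},
    {"az": -0.595, "x": 360, "y": 580, "z": 20, "gripper": 0.3},
    {"az": -0.595, "x": 360, "y": 580, "z": 20, "gripper": 0.3},
  ],
  force=20,
)

```text
validation failed for argument at $.de...
```

```bash
python3 - <<'E'
from h import *
s=observe(); print(s['t'],s['tool_pos'],s['tool_rot'],s['joints'],s['gripper_width'])
p,d,c=cam('wrist'); print(c['T'],c['fovy']); cv2.imwrite('pics/w1.png',p); np.savez('w1.npz',p=p,d=d,P=pts(d,c))
E
```

```text
0.1 [ 0.19526121 -0.54007972  0.20442949] [ 9.85005151e-01  1.72522012e-01 -4.03325546e-05 -1.00277481e-03] [-1.37452274e+00  2.07342736e-01  1.54275398e+00 -3.53064222e-05
  1.39350281e+00 -1.50499329e-01] 0.09429678686780786
[[ 0.34056628  0.91330329  0.22336454  0.25915216]
 [-0.94021897  0.33124597  0.07914793 -0.51797216]
 [-0.00170254 -0.23696669  0.97151628  0.38427407]
 [ 0.          0.          0.          1.        ]] 65.25127593177962
```

View pics/w1.png

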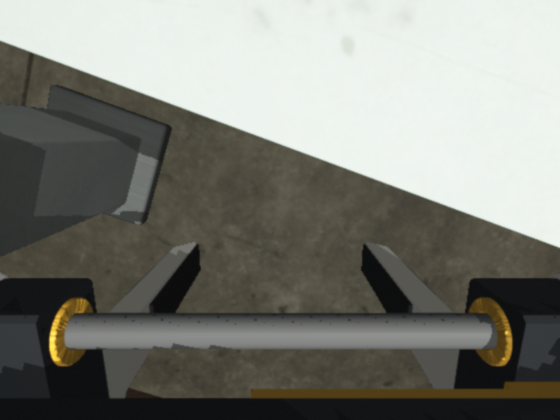

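The arm didn't move because the call was rejected. The wrist view shows only the floor and the table edge. I'll try a minimal row.

play_rows(
  deltas=[
    {"ax": 0.0, "ay": 0.0, "az": -0.2, "x": 120.0, "y": 190.0, "z": 15.0, "gripper": 0.3},
  ],
)

```text
t: 0.28
tool_pos: [0.2274, -0.4895, 0.2086]
tool_rot: [0.997, 0.075, -0.0, -0.0]
wrist_force: [1.0, 0.3, -0.3]
gripper_width: 0.0874
finger_force: 0.0
```

play_rows(
  deltas=[
    {"ax": 0, "ay": 0, "az": -0.2, "x": 160, "y": 260, "z": 15, "gripper": 0.3},
    {"ax": 0, "ay": 0, "az": -0.2, "x": 160, "y": 260, "z": 15, "gripper": 0.3},
    {"ax": 0, "ay": 0, "az": -0.2, "x": 160, "y": 260, "z": 15, "gripper": 0.3},
    {"ax": 0, "ay": 0, "az": -0.4, "x": 328, "y": 530, "z": 15, "gripper": 0.3},
    {"ax": 0, "ay": 0, "az": -0.4, "x": 328, "y": 530, "z": 15, "gripper": 0.3},
    {"ax": 0, "ay": 0, "az": -0.4, "x": 328, "y": 530, "z": 15, "gripper": 0.3},
    {"ax": 0, "ay": 0, "az": -0.4, "x": 328, "y": 530, "z": 15, "gripper": 0.3},
    {"ax": 0, "ay": 0, "az": -0.4, "x": 328, "y": 530, "z": 15, "gripper": 0.3},
    {"ax": 0, "ay": 0, "az": -0.4, "x": 328, "y": 530, "z": 15, "gripper": 0.3},
    {"ax": 0, "ay": 0, "az": -0.4, "x": 328, "y": 530, "z": 15, "gripper": 0.3},
    {"ax": 0, "ay": 0, "az": -0.4, "x": 328, "y": 530, "z": 15, "gripper": 0.3},
    {"ax": 0, "ay": 0, "az": -0.4, "x": 328, "y": 530, "z": 15, "gripper": 0.3},
    {"ax": 0, "ay": 0, "az": -0.4, "x": 328, "y": 530, "z": 15, "gripper": 0.3},
    {"ax": 0, "ay": 0, "az": -0.4, "x": 328, "y": 530, "z": 15, "gripper": 0.3},
    {"ax": 0, "ay": 0, "az": -0.4, "x": 328, "y": 530, "z": 15, "gripper": 0.3},
  ],
  force=20,
)

```text
t: 2.15
tool_pos: [0.5565, 0.0409, 0.2248]
tool_rot: [0.993, -0.121, 0.0, 0.0]
wrist_force: [0.3, 0.2, 0.2]
gripper_width: 0.0657
finger_force: 0.0
```

```bash
python3 - <<'E'
from h import *
s=observe(); print(s['t'],s['tool_pos'],s['tool_rot'],s['joints'],s['gripper_width'])
p,d,c=cam('wrist'); cv2.imwrite('pics/w2.png',p); np.savez('w2.npz',p=p,d=d,P=pts(d,c),T=c['T'])
E
```

```text
2.15 [0.55649474 0.04091911 0.22482137] [ 9.92661175e-01 -1.20928785e-01  1.41889843e-04  3.23223957e-05] [-8.16571920e-02  1.55638524e-01  1.56066335e+00 -7.66328641e-05
  1.42500978e+00  1.73160122e+00] 0.06570755297864263
```

View pics/w2.png

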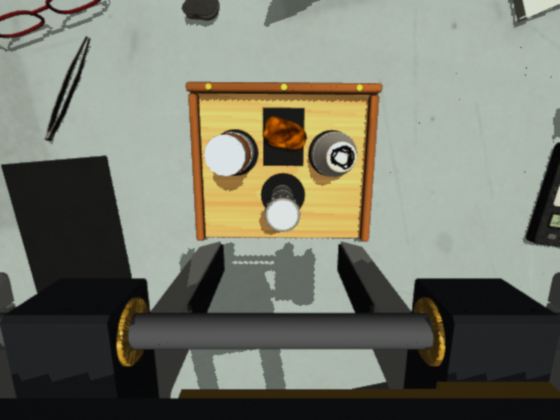

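The wrist view shows the torch cap (282,213), the jar cap (229,156), the cone top (342,157) and the stone (285,132), lying towards the back of its rectangle. The rack is well aligned with the tool.

```bash
cat > m.py <<'E'
from h import *
def meas(p,d,P,c):
    hsv=cv2.cvtColor(p,cv2.COLOR_BGR2HSV)
    st=(hsv[...,0]<18)&(hsv[...,1]>190)&(hsv[...,2]>60)
    w=np.zeros_like(st); w[108:158,255:315]=1
    return st&w
E
python3 - <<'E'
from m import *
z=np.load('w2.npz'); p,d,P=z['p'],z['d'],z['P']; c=calibration('wrist'); c['T']=z['T']
st=meas(p,d,P,c); print('stone',st.sum(),rect(st,.022,c)); Q=P[st]; print(np.median(Q,0),Q.min(0),Q.max(0))
for n,(u,v,zz) in dict(torch=(282,213,.118),jar=(229,156,.097),cone=(342,157,.088)).items(): print(n,ray((u,v),zz,c))
# white caps centroid
V=p.min(2)
for n,(u,v,zz) in dict(torch=(282,213,.118),jar=(229,156,.097)).items():
    m=np.zeros(V.shape,np.uint8); m[v-26:v+26,u-28:u+28]=(V[v-26:v+26,u-28:u+28]>215)
    print(n,m.sum(),rect(m,zz,c))
hsv=cv2.cvtColor(p,cv2.COLOR_BGR2HSV)
m=((hsv[...,1]>60)&(hsv[...,0]<32)).astype(np.uint8); m[:78]=0;m[245:]=0;m[:,:180]=0;m[:,390:]=0
m=cv2.morphologyEx(m,cv2.MORPH_CLOSE,np.ones((9,9))); print('rack',rect(m,.024,c))
E
```

```text
stone 1015 (((622.6807861328125, 18.833450317382812), (48.70515060424805, 31.80623435974121), 59.46040344238281), (264, 116, 42, 34))
[0.62294581 0.0201722  0.02501493] [ 0.60347329 -0.0040333   0.01204268] [0.64549829 0.0419684  0.40465771]
torch [[0.55638037 0.03834824 0.118     ]]
jar [[0.61585205 0.07408702 0.097     ]]
cone [[ 0.58900113 -0.0286457   0.088     ]]
torch 581 (((554.9288940429688, 38.69488525390625), (23.43770408630371, 23.110107421875), 76.14363861083984), (269, 202, 27, 26))
jar 1142 (((617.783203125, 78.82478332519531), (34.1838264465332, 34.65399932861328), 74.56217956542969), (205, 136, 38, 39))
rack (((588.7911376953125, 28.80042266845703), (212.96475219726562, 180.5804443359375), 75.77561950683594), (186, 82, 196, 160))
```

play_rows(
  deltas=[
    {"ax": 0, "ay": 0, "az": 0, "x": -1.5, "y": -1.5, "z": 0, "gripper": 0.3},
    {"ax": 0, "ay": 0, "az": 0, "x": -1.5, "y": -1.5, "z": -60, "gripper": 0.3},
    {"ax": 0, "ay": 0, "az": 0, "x": -1.5, "y": -1.5, "z": -100, "gripper": 0.3},
    {"ax": 0, "ay": 0, "az": 0, "x": -1.5, "y": -1.5, "z": -140, "gripper": 0.3},
    {"ax": 0, "ay": 0, "az": 0, "x": -1.5, "y": -1.5, "z": -165, "gripper": 0.3},
    {"ax": 0, "ay": 0, "az": 0, "x": -1.5, "y": -1.5, "z": -180, "gripper": 0.3},
    {"ax": 0, "ay": 0, "az": 0, "x": -1.5, "y": -1.5, "z": -180, "gripper": 0.3},
    {"ax": 0, "ay": 0, "az": 0, "x": -1.5, "y": -1.5, "z": -180, "gripper": 0.5},
    {"ax": 0, "ay": 0, "az": 0, "x": -1.5, "y": -1.5, "z": -180, "gripper": 0.6},
    {"ax": 0, "ay": 0, "az": 0, "x": -1.5, "y": -1.5, "z": -180, "gripper": 0.7},
    {"ax": 0, "ay": 0, "az": 0, "x": -1.5, "y": -1.5, "z": -180, "gripper": 0.8},
    {"ax": 0, "ay": 0, "az": 0, "x": -1.5, "y": -1.5, "z": -180, "gripper": 1},
    {"ax": 0, "ay": 0, "az": 0, "x": -1.5, "y": -1.5, "z": -180, "gripper": 1},
    {"ax": 0, "ay": 0, "az": 0, "x": -1.5, "y": -1.5, "z": -180, "gripper": 1},
  ],
  force=20,
)

```text
t: 3.95
tool_pos: [0.5557, 0.0404, 0.0451]
tool_rot: [0.993, -0.12, 0.001, -0.0]
wrist_force: [-1.5, 0.1, 5.0]
gripper_width: 0.0318
finger_force: 20.0
```

play_rows(
  deltas=[
    {"ax": 0, "ay": 0, "az": 0, "x": 0, "y": 0, "z": 30, "gripper": 1},
    {"ax": 0, "ay": 0, "az": 0, "x": 0, "y": 0, "z": 70, "gripper": 1},
    {"ax": 0, "ay": 0, "az": 0, "x": 0, "y": 0, "z": 110, "gripper": 1},
    {"ax": 0, "ay": 0, "az": 0, "x": -10, "y": 30, "z": 110, "gripper": 1},
    {"ax": 0, "ay": 0, "az": 0, "x": -25, "y": 80, "z": 110, "gripper": 1},
    {"ax": 0, "ay": 0, "az": 0, "x": -42, "y": 135, "z": 110, "gripper": 1},
    {"ax": 0, "ay": 0, "az": 0, "x": -58, "y": 190, "z": 110, "gripper": 1},
    {"ax": 0, "ay": 0, "az": 0, "x": -75, "y": 240, "z": 110, "gripper": 1},
    {"ax": 0, "ay": 0, "az": 0, "x": -87, "y": 280, "z": 110, "gripper": 1},
    {"ax": 0, "ay": 0, "az": 0, "x": -91, "y": 292, "z": 100, "gripper": 1},
    {"ax": 0, "ay": 0, "az": 0, "x": -91, "y": 292, "z": 70, "gripper": 1},
    {"ax": 0, "ay": 0, "az": 0, "x": -91, "y": 292, "z": 35, "gripper": 1},
    {"ax": 0, "ay": 0, "az": 0, "x": -91, "y": 292, "z": 10, "gripper": 1},
    {"ax": 0, "ay": 0, "az": 0, "x": -91, "y": 292, "z": 0, "gripper": 1},
    {"ax": 0, "ay": 0, "az": 0, "x": -91, "y": 292, "z": -4, "gripper": 1},
    {"ax": 0, "ay": 0, "az": 0, "x": -91, "y": 292, "z": -8, "gripper": 1},
    {"ax": 0, "ay": 0, "az": 0, "x": -91, "y": 292, "z": -8, "gripper": 1},
    {"ax": 0, "ay": 0, "az": 0, "x": -91, "y": 292, "z": -8, "gripper": 1},
  ],
  force=20,
)

```text
t: 6.2
tool_pos: [0.4648, 0.3328, 0.0374]
tool_rot: [0.993, -0.12, 0.001, -0.0]
wrist_force: [0.7, 0.2, -1.2]
gripper_width: 0.0317
finger_force: 20.0
```

play_rows(
  deltas=[
    {"ax": 0, "ay": 0, "az": 0, "x": 0, "y": 0, "z": -1, "gripper": 0.6},
    {"ax": 0, "ay": 0, "az": 0, "x": 0, "y": 0, "z": -1, "gripper": 0.5},
    {"ax": 0, "ay": 0, "az": 0, "x": 0, "y": 0, "z": -1, "gripper": 0.3},
    {"ax": 0, "ay": 0, "az": 0, "x": 0, "y": 0, "z": -1, "gripper": 0.3},
    {"ax": 0, "ay": 0, "az": 0, "x": 0, "y": 0, "z": 20, "gripper": 0.3},
    {"ax": 0, "ay": 0, "az": 0, "x": 0, "y": 0, "z": 70, "gripper": 0.2},
    {"ax": 0, "ay": 0, "az": 0, "x": 0, "y": 0, "z": 120, "gripper": 0.12},
    {"ax": 0, "ay": 0, "az": 0, "x": 0, "y": 0, "z": 150, "gripper": 0.12},
    {"ax": 0, "ay": 0, "az": 0, "x": 30, "y": -50, "z": 150, "gripper": 0.12},
    {"ax": 0, "ay": 0, "az": 0, "x": 60, "y": -100, "z": 150, "gripper": 0.12},
    {"ax": 0, "ay": 0, "az": 0, "x": 90, "y": -150, "z": 150, "gripper": 0.12},
    {"ax": 0, "ay": 0, "az": 0, "x": 120, "y": -200, "z": 150, "gripper": 0.12},
    {"ax": 0, "ay": 0, "az": 0, "x": 152.5, "y": -253.5, "z": 150, "gripper": 0.12},
    {"ax": 0, "ay": 0, "az": 0, "x": 152.5, "y": -253.5, "z": 150, "gripper": 0.12},
    {"ax": 0, "ay": 0, "az": 0, "x": 152.5, "y": -253.5, "z": 150, "gripper": 0.12},
  ],
  force=20,
)

```text
t: 8.07
tool_pos: [0.6163, 0.0791, 0.1862]
tool_rot: [0.993, -0.12, -0.001, -0.0]
wrist_force: [-1.1, 0.6, -0.7]
gripper_width: 0.0827
finger_force: 0.0
```

```bash
python3 - <<'E'
from h import *
s=observe(); print(s['tool_pos'],s['tool_rot'],s['gripper_width'])
p,d,c=cam('wrist'); p2,_,c2=cam('top')
cv2.imwrite('pics/w3.png',np.hstack([p,cv2.resize(p2[180:320,110:345],None,fx=2.5,fy=3)[:420]])[:,:1148]); 
q=cv2.resize(np.hstack([p,cv2.resize(p2[180:320,110:345],(560,420))]),(800,300)); cv2.imwrite('pics/w3.png',q)
E
```

```text
[0.61625739 0.07910909 0.18619357] [ 9.92724672e-01 -1.20404656e-01 -6.16399095e-04 -2.53409739e-04] 0.08271433045835969
```

View pics/w3.png

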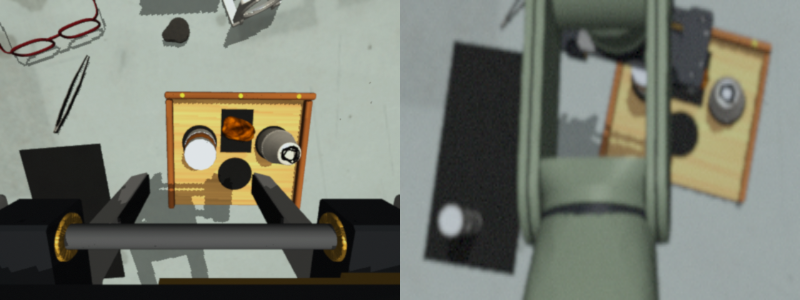

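The torch stands upright on the mat (right half, 455,220). The jar is centred between the fingers, so I'll grasp it.

play_rows(
  deltas=[
    {"ax": 0, "ay": 0, "az": 0, "x": 1, "y": 0, "z": -40, "gripper": 0.12},
    {"ax": 0, "ay": 0, "az": 0, "x": 1, "y": 0, "z": -80, "gripper": 0.12},
    {"ax": 0, "ay": 0, "az": 0, "x": 1, "y": 0, "z": -115, "gripper": 0.12},
    {"ax": 0, "ay": 0, "az": 0, "x": 1, "y": 0, "z": -135, "gripper": 0.12},
    {"ax": 0, "ay": 0, "az": 0, "x": 1, "y": 0, "z": -141, "gripper": 0.12},
    {"ax": 0, "ay": 0, "az": 0, "x": 1, "y": 0, "z": -141, "gripper": 0.3},
    {"ax": 0, "ay": 0, "az": 0, "x": 1, "y": 0, "z": -141, "gripper": 0.45},
    {"ax": 0, "ay": 0, "az": 0, "x": 1, "y": 0, "z": -141, "gripper": 0.55},
    {"ax": 0, "ay": 0, "az": 0, "x": 1, "y": 0, "z": -141, "gripper": 0.65},
    {"ax": 0, "ay": 0, "az": 0, "x": 1, "y": 0, "z": -141, "gripper": 1},
    {"ax": 0, "ay": 0, "az": 0, "x": 1, "y": 0, "z": -141, "gripper": 1},
    {"ax": 0, "ay": 0, "az": 0, "x": 1, "y": 0, "z": -141, "gripper": 1},
  ],
  force=20,
)

```text
t: 9.68
tool_pos: [0.6181, 0.0789, 0.0461]
tool_rot: [0.993, -0.12, 0.0, -0.0]
wrist_force: [-0.5, -0.5, 2.6]
gripper_width: 0.0416
finger_force: 20.0
```

play_rows(
  deltas=[
    {"ax": 0, "ay": 0, "az": 0, "x": 0, "y": 0, "z": 30, "gripper": 1},
    {"ax": 0, "ay": 0, "az": 0, "x": 0, "y": 0, "z": 65, "gripper": 1},
    {"ax": 0, "ay": 0, "az": 0, "x": -1, "y": 25, "z": 80, "gripper": 1},
    {"ax": 0, "ay": 0, "az": 0, "x": -2, "y": 75, "z": 80, "gripper": 1},
    {"ax": 0, "ay": 0, "az": 0, "x": -3, "y": 130, "z": 80, "gripper": 1},
    {"ax": 0, "ay": 0, "az": 0, "x": -4, "y": 180, "z": 80, "gripper": 1},
    {"ax": 0, "ay": 0, "az": 0, "x": -5, "y": 215, "z": 80, "gripper": 1},
    {"ax": 0, "ay": 0, "az": 0, "x": -5, "y": 229, "z": 70, "gripper": 1},
    {"ax": 0, "ay": 0, "az": 0, "x": -5, "y": 229, "z": 35, "gripper": 1},
    {"ax": 0, "ay": 0, "az": 0, "x": -5, "y": 229, "z": 10, "gripper": 1},
    {"ax": 0, "ay": 0, "az": 0, "x": -5, "y": 229, "z": 0, "gripper": 1},
    {"ax": 0, "ay": 0, "az": 0, "x": -5, "y": 229, "z": -5, "gripper": 1},
    {"ax": 0, "ay": 0, "az": 0, "x": -5, "y": 229, "z": -8, "gripper": 1},
    {"ax": 0, "ay": 0, "az": 0, "x": -5, "y": 229, "z": -8, "gripper": 1},
    {"ax": 0, "ay": 0, "az": 0, "x": -5, "y": 229, "z": -9, "gripper": 1},
  ],
  force=20,
)

```text
t: 11.55
tool_pos: [0.6135, 0.3082, 0.0377]
tool_rot: [0.993, -0.12, 0.001, -0.0]
wrist_force: [-0.9, -0.0, -1.4]
gripper_width: 0.0413
finger_force: 20.0
```

play_rows(
  deltas=[
    {"ax": 0, "ay": 0, "az": 0, "x": 0, "y": 0, "z": 0, "gripper": 0.5},
    {"ax": 0, "ay": 0, "az": 0, "x": 0, "y": 0, "z": 0, "gripper": 0.4},
    {"ax": 0, "ay": 0, "az": 0, "x": 0, "y": 0, "z": 0, "gripper": 0.25},
    {"ax": 0, "ay": 0, "az": 0, "x": 0, "y": 0, "z": 0, "gripper": 0.2},
    {"ax": 0, "ay": 0, "az": 0, "x": 0, "y": 0, "z": 20, "gripper": 0.2},
    {"ax": 0, "ay": 0, "az": 0, "x": 0, "y": 0, "z": 70, "gripper": 0.12},
    {"ax": 0, "ay": 0, "az": 0, "x": 0, "y": 0, "z": 120, "gripper": 0.08},
    {"ax": 0, "ay": 0, "az": 0, "x": -4, "y": -50, "z": 130, "gripper": 0.08},
    {"ax": 0, "ay": 0, "az": 0, "x": -8, "y": -105, "z": 130, "gripper": 0.08},
    {"ax": 0, "ay": 0, "az": 0, "x": -12, "y": -160, "z": 130, "gripper": 0.08},
    {"ax": 0, "ay": 0, "az": 0, "x": -16, "y": -215, "z": 130, "gripper": 0.08},
    {"ax": 0, "ay": 0, "az": 0, "x": -20, "y": -270, "z": 130, "gripper": 0.08},
    {"ax": 0, "ay": 0, "az": 0, "x": -24.5, "y": -325, "z": 130, "gripper": 0.08},
    {"ax": 0, "ay": 0, "az": 0, "x": -24.5, "y": -335, "z": 130, "gripper": 0.08},
    {"ax": 0, "ay": 0, "az": 0, "x": -24.5, "y": -335, "z": 120, "gripper": 0.08},
    {"ax": 0, "ay": 0, "az": 0, "x": -24.5, "y": -335, "z": 120, "gripper": 0.08},
  ],
  force=20,
)

```text
t: 13.55
tool_pos: [0.5874, -0.0253, 0.1555]
tool_rot: [0.993, -0.119, -0.001, -0.0]
wrist_force: [-0.2, 0.5, -0.1]
gripper_width: 0.0864
finger_force: 0.0
```

```bash
python3 - <<'E'
from h import *
s=observe(); print(s['tool_pos'],s['tool_rot'],s['gripper_width'])
p,d,c=cam('wrist'); p2,_,c2=cam('top')
q=cv2.resize(np.hstack([p,cv2.resize(p2[180:320,110:345],(560,420))]),(800,300)); cv2.imwrite('pics/w4.png',q)
E
```

```text
[ 0.58740167 -0.02534547  0.15552684] [ 9.92863608e-01 -1.19249103e-01 -1.16248416e-03 -3.95259357e-04] 0.0864492572466
```

View pics/w4.png

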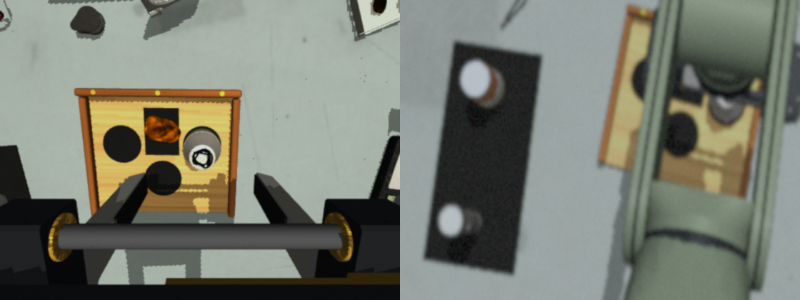

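The jar and torch both stand on the mat, and the cone is centred between the fingers at (202,155).

play_rows(
  deltas=[
    {"ax": 0, "ay": 0, "az": 0, "x": 1, "y": -1, "z": -30, "gripper": 0.08},
    {"ax": 0, "ay": 0, "az": 0, "x": 1, "y": -1, "z": -65, "gripper": 0.08},
    {"ax": 0, "ay": 0, "az": 0, "x": 1, "y": -1, "z": -95, "gripper": 0.08},
    {"ax": 0, "ay": 0, "az": 0, "x": 1, "y": -1, "z": -110, "gripper": 0.08},
    {"ax": 0, "ay": 0, "az": 0, "x": 1, "y": -1, "z": -110, "gripper": 0.08},
    {"ax": 0, "ay": 0, "az": 0, "x": 1, "y": -1, "z": -110, "gripper": 0.25},
    {"ax": 0, "ay": 0, "az": 0, "x": 1, "y": -1, "z": -110, "gripper": 0.4},
    {"ax": 0, "ay": 0, "az": 0, "x": 1, "y": -1, "z": -110, "gripper": 0.5},
    {"ax": 0, "ay": 0, "az": 0, "x": 1, "y": -1, "z": -110, "gripper": 0.6},
    {"ax": 0, "ay": 0, "az": 0, "x": 1, "y": -1, "z": -110, "gripper": 1},
    {"ax": 0, "ay": 0, "az": 0, "x": 1, "y": -1, "z": -110, "gripper": 1},
    {"ax": 0, "ay": 0, "az": 0, "x": 1, "y": -1, "z": -110, "gripper": 1},
  ],
  force=20,
)

```text
t: 15.15
tool_pos: [0.5895, -0.0281, 0.0471]
tool_rot: [0.993, -0.12, 0.0, 0.0]
wrist_force: [-0.8, 0.1, 5.1]
gripper_width: 0.049
finger_force: 20.0
```

play_rows(
  deltas=[
    {"ax": 0, "ay": 0, "az": 0, "x": 0, "y": 0, "z": 30, "gripper": 1},
    {"ax": 0, "ay": 0, "az": 0, "x": 0, "y": 0, "z": 65, "gripper": 1},
    {"ax": 0, "ay": 0, "az": 0, "x": -3, "y": 20, "z": 85, "gripper": 1},
    {"ax": 0, "ay": 0, "az": 0, "x": -10, "y": 70, "z": 85, "gripper": 1},
    {"ax": 0, "ay": 0, "az": 0, "x": -18, "y": 125, "z": 85, "gripper": 1},
    {"ax": 0, "ay": 0, "az": 0, "x": -26, "y": 180, "z": 85, "gripper": 1},
    {"ax": 0, "ay": 0, "az": 0, "x": -34, "y": 235, "z": 85, "gripper": 1},
    {"ax": 0, "ay": 0, "az": 0, "x": -42, "y": 290, "z": 85, "gripper": 1},
    {"ax": 0, "ay": 0, "az": 0, "x": -48, "y": 332, "z": 85, "gripper": 1},
    {"ax": 0, "ay": 0, "az": 0, "x": -50.5, "y": 348, "z": 75, "gripper": 1},
    {"ax": 0, "ay": 0, "az": 0, "x": -50.5, "y": 348, "z": 40, "gripper": 1},
    {"ax": 0, "ay": 0, "az": 0, "x": -50.5, "y": 348, "z": 12, "gripper": 1},
    {"ax": 0, "ay": 0, "az": 0, "x": -50.5, "y": 348, "z": 0, "gripper": 1},
    {"ax": 0, "ay": 0, "az": 0, "x": -50.5, "y": 348, "z": -5, "gripper": 1},
    {"ax": 0, "ay": 0, "az": 0, "x": -50.5, "y": 348, "z": -8, "gripper": 1},
    {"ax": 0, "ay": 0, "az": 0, "x": -50.5, "y": 348, "z": -8, "gripper": 1},
    {"ax": 0, "ay": 0, "az": 0, "x": -50.5, "y": 348, "z": -9, "gripper": 1},
  ],
  force=20,
)

```text
t: 17.27
tool_pos: [0.5396, 0.3203, 0.0387]
tool_rot: [0.993, -0.12, 0.001, -0.001]
wrist_force: [0.7, -0.1, -1.4]
gripper_width: 0.0488
finger_force: 20.0
```

play_rows(
  deltas=[
    {"ax": 0, "ay": 0, "az": 0, "x": 0, "y": 0, "z": 0, "gripper": 0.43},
    {"ax": 0, "ay": 0, "az": 0, "x": 0, "y": 0, "z": 0, "gripper": 0.3},
    {"ax": 0, "ay": 0, "az": 0, "x": 0, "y": 0, "z": 0, "gripper": 0.15},
    {"ax": 0, "ay": 0, "az": 0, "x": 0, "y": 0, "z": 0, "gripper": 0.15},
    {"ax": 0, "ay": 0, "az": 0, "x": 0, "y": 0, "z": 20, "gripper": 0.15},
    {"ax": 0, "ay": 0, "az": 0, "x": 0, "y": 0, "z": 70, "gripper": 0.15},
    {"ax": 0, "ay": 0, "az": 0, "x": 0, "y": 0, "z": 120, "gripper": 0.2},
    {"ax": 0, "ay": 0, "az": 0.18, "x": 0, "y": -45, "z": 130, "gripper": 0.47},
    {"ax": 0, "ay": 0, "az": 0.36, "x": 0, "y": -95, "z": 130, "gripper": 0.47},
    {"ax": 0, "ay": 0, "az": 0.54, "x": 0, "y": -150, "z": 130, "gripper": 0.47},
    {"ax": 0, "ay": 0, "az": 0.72, "x": 20, "y": -200, "z": 130, "gripper": 0.47},
    {"ax": 0, "ay": 0, "az": 0.9, "x": 40, "y": -245, "z": 130, "gripper": 0.47},
    {"ax": 0, "ay": 0, "az": 1.08, "x": 60, "y": -280, "z": 130, "gripper": 0.47},
    {"ax": 0, "ay": 0, "az": 1.28, "x": 70, "y": -300, "z": 130, "gripper": 0.47},
    {"ax": 0, "ay": 0, "az": 1.28, "x": 70, "y": -300, "z": 130, "gripper": 0.47},
    {"ax": 0, "ay": 0, "az": 1.28, "x": 70, "y": -300, "z": 130, "gripper": 0.47},
    {"ax": 0, "ay": 0, "az": 1.28, "x": 70, "y": -300, "z": 130, "gripper": 0.47},
  ],
  force=20,
)

```text
t: 19.4
tool_pos: [0.6083, 0.0212, 0.1679]
tool_rot: [0.868, 0.497, 0.0, -0.0]
wrist_force: [0.0, 0.3, 0.0]
gripper_width: 0.0497
finger_force: 0.0
```

```bash
python3 - <<'E'
from h import *
s=observe(); print(s['tool_pos'],s['tool_rot'],s['gripper_width'],s['joints'][5])
p,d,c=cam('wrist'); p2,d2,c2=cam('top')
np.savez('w5.npz',p=p,d=d,P=pts(d,c),T=c['T'])
hsv=cv2.cvtColor(p,cv2.COLOR_BGR2HSV)
m=(hsv[...,0]<18)&(hsv[...,1]>190)&(hsv[...,2]>60); m[:100]=0
m=cv2.morphologyEx(m.astype(np.uint8),cv2.MORPH_OPEN,np.ones((5,5)))
print(m.sum(),rect(m,.020,c))
q=cv2.resize(np.hstack([p,cv2.resize(p2[180:320,110:345],(560,420))]),(800,300)); cv2.imwrite('pics/w5.png',q)
E
```

```text
[0.60828269 0.0211975  0.16793615] [ 8.67975079e-01  4.96607737e-01  8.28631626e-05 -1.09115759e-04] 0.04969813904599786 0.4239356404408013
4243 (((622.773681640625, 18.848350524902344), (47.4721565246582, 32.24549102783203), 59.59373474121094), (278, 175, 33, 47))
```

View pics/w5.png

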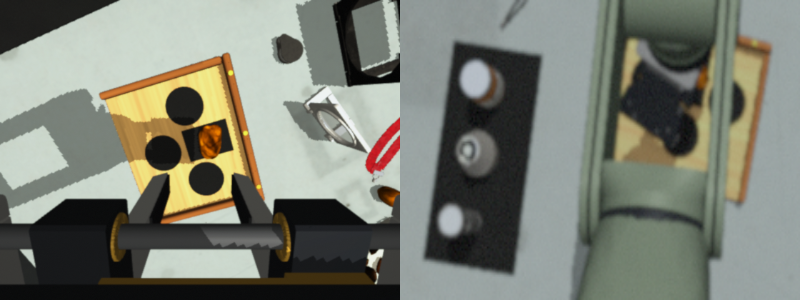

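All three stand on the mat. The stone is between the fingers' lines, centred at (622.7, 18.9) mm with the expected yaw.

play_rows(
  deltas=[
    {"ax": 0, "ay": 0, "az": 0, "x": 14.5, "y": -2.5, "z": 0, "gripper": 0.47},
    {"ax": 0, "ay": 0, "az": 0, "x": 14.5, "y": -2.5, "z": -40, "gripper": 0.47},
    {"ax": 0, "ay": 0, "az": 0, "x": 14.5, "y": -2.5, "z": -80, "gripper": 0.47},
    {"ax": 0, "ay": 0, "az": 0, "x": 14.5, "y": -2.5, "z": -115, "gripper": 0.47},
    {"ax": 0, "ay": 0, "az": 0, "x": 14.5, "y": -2.5, "z": -130, "gripper": 0.47},
    {"ax": 0, "ay": 0, "az": 0, "x": 14.5, "y": -2.5, "z": -130, "gripper": 0.47},
    {"ax": 0, "ay": 0, "az": 0, "x": 14.5, "y": -2.5, "z": -130, "gripper": 0.47},
  ],
  force=15,
)

```text
t: 20.38
tool_pos: [0.6248, 0.0175, 0.0395]
tool_rot: [0.868, 0.497, 0.001, 0.001]
wrist_force: [-0.1, 0.7, 0.1]
gripper_width: 0.0503
finger_force: 0.0
```

play_rows(
  deltas=[
    {"ax": 0, "ay": 0, "az": 0, "x": -2, "y": 1, "z": -10, "gripper": 0.47},
    {"ax": 0, "ay": 0, "az": 0, "x": -2, "y": 1, "z": -20, "gripper": 0.47},
    {"ax": 0, "ay": 0, "az": 0, "x": -2, "y": 1, "z": -24.5, "gripper": 0.47},
    {"ax": 0, "ay": 0, "az": 0, "x": -2, "y": 1, "z": -24.5, "gripper": 0.47},
    {"ax": 0, "ay": 0, "az": 0, "x": -2, "y": 1, "z": -24.5, "gripper": 0.6},
    {"ax": 0, "ay": 0, "az": 0, "x": -2, "y": 1, "z": -24.5, "gripper": 0.7},
    {"ax": 0, "ay": 0, "az": 0, "x": -2, "y": 1, "z": -24.5, "gripper": 1},
    {"ax": 0, "ay": 0, "az": 0, "x": -2, "y": 1, "z": -24.5, "gripper": 1},
    {"ax": 0, "ay": 0, "az": 0, "x": -2, "y": 1, "z": -24.5, "gripper": 1},
  ],
  force=12,
)

```text
t: 21.5
tool_pos: [0.6212, 0.0184, 0.0131]
tool_rot: [0.868, 0.497, -0.0, -0.0]
wrist_force: [0.2, 0.1, 0.2]
gripper_width: 0.0311
finger_force: 12.0
```

play_rows(
  deltas=[
    {"ax": 0, "ay": 0, "az": 0, "x": 0, "y": 0, "z": 30, "gripper": 1},
    {"ax": 0, "ay": 0, "az": 0, "x": 0, "y": 0, "z": 80, "gripper": 1},
    {"ax": 0, "ay": 0, "az": 0, "x": 0, "y": 0, "z": 130, "gripper": 1},
    {"ax": 0, "ay": 0, "az": 0.15, "x": 0, "y": 0, "z": 180, "gripper": 1},
    {"ax": 0, "ay": 0, "az": 0.3, "x": -15, "y": -35, "z": 200, "gripper": 1},
    {"ax": 0, "ay": 0, "az": 0.47, "x": -32, "y": -75, "z": 200, "gripper": 1},
    {"ax": 0, "ay": 0, "az": 0.64, "x": -50, "y": -120, "z": 200, "gripper": 1},
    {"ax": 0, "ay": 0, "az": 0.81, "x": -68, "y": -165, "z": 200, "gripper": 1},
    {"ax": 0, "ay": 0, "az": 0.98, "x": -86, "y": -210, "z": 200, "gripper": 1},
    {"ax": 0, "ay": 0, "az": 1.15, "x": -104, "y": -255, "z": 200, "gripper": 1},
    {"ax": 0, "ay": 0, "az": 1.32, "x": -120, "y": -295, "z": 200, "gripper": 1},
    {"ax": 0, "ay": 0, "az": 1.49, "x": -132, "y": -322, "z": 200, "gripper": 1},
    {"ax": 0, "ay": 0, "az": 1.65, "x": -135.5, "y": -331.5, "z": 200, "gripper": 1},
    {"ax": 0, "ay": 0, "az": 1.726, "x": -135.5, "y": -331.5, "z": 200, "gripper": 1},
    {"ax": 0, "ay": 0, "az": 1.726, "x": -135.5, "y": -331.5, "z": 200, "gripper": 1},
    {"ax": 0, "ay": 0, "az": 1.726, "x": -135.5, "y": -331.5, "z": 200, "gripper": 1},
  ],
  force=12,
)

```text
t: 23.5
tool_pos: [0.4857, -0.3128, 0.2131]
tool_rot: [0.187, 0.982, 0.0, -0.0]
wrist_force: [0.2, 0.6, -1.1]
gripper_width: 0.0309
finger_force: 12.0
```

```bash
python3 - <<'E'
from h import *
s=observe(); print(s['tool_pos'],s['tool_rot'],s['gripper_width'],s['joints'][5])
p,d,c=cam('wrist'); 
np.savez('w6.npz',p=p,d=d,P=pts(d,c),T=c['T'])
cv2.imwrite('pics/w6.png',p)
E
```

```text
[ 0.48572949 -0.31282111  0.21307796] [ 1.87463023e-01  9.82271658e-01  3.96733590e-05 -4.97437621e-05] 0.030918235696471744 -1.9155742804256148
```

View pics/w6.png

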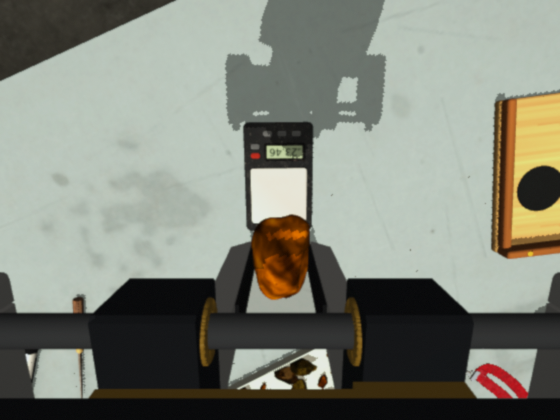

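The stone is held well at (281,257). The pan is visible at cols 250–307, rows 168–225.

```bash
python3 - <<'E'
from h import *
z=np.load('w6.npz'); p=z['p']; c=calibration('wrist'); c['T']=z['T']
m=(p.min(2)>215); k=np.zeros_like(m); k[160:240,246:312]=1
print(rect(m&k,.016,c)); b=(p.max(2)<90); k[:]=0; k[118:235,238:318]=1
print('body',rect(b&k,.014,c))
P=z['P']; hsv=cv2.cvtColor(p,cv2.COLOR_BGR2HSV)
st=(hsv[...,0]<18)&(hsv[...,1]>190)&(hsv[...,2]>60); st[:205]=0; st[310:]=0; st[:,:245]=0; st[:,318:]=0
print('stone',np.median(P[st],0),P[st][:,2].max(), rect(st,.215,c))
E
```

```text
(((483.7793884277344, -316.7470703125), (59.1435546875, 60.071311950683594), 69.1510009765625), (252, 170, 52, 52))
body (((466.9974060058594, -309.0301208496094), (77.80741882324219, 130.98699951171875), 68.45549774169922), (244, 121, 70, 114))
stone [ 0.4797628  -0.31288377  0.22521617] 0.39291173528644274 (((485.44757080078125, -314.06884765625), (31.888071060180664, 50.1966667175293), 68.44108581542969), (252, 216, 57, 83))
```

play_rows(
  deltas=[
    {"ax": 0, "ay": 0, "az": 0, "x": 0, "y": -1, "z": -50, "gripper": 1},
    {"ax": 0, "ay": 0, "az": 0, "x": 0, "y": -1, "z": -95, "gripper": 1},
    {"ax": 0, "ay": 0, "az": 0, "x": 0, "y": -1, "z": -135, "gripper": 1},
    {"ax": 0, "ay": 0, "az": 0, "x": 0, "y": -1, "z": -165, "gripper": 1},
    {"ax": 0, "ay": 0, "az": 0, "x": 0, "y": -1, "z": -183, "gripper": 1},
    {"ax": 0, "ay": 0, "az": 0, "x": 0, "y": -1, "z": -190, "gripper": 1},
    {"ax": 0, "ay": 0, "az": 0, "x": 0, "y": -1, "z": -193, "gripper": 1},
    {"ax": 0, "ay": 0, "az": 0, "x": 0, "y": -1, "z": -195, "gripper": 1},
    {"ax": 0, "ay": 0, "az": 0, "x": 0, "y": -1, "z": -195, "gripper": 1},
  ],
  force=12,
)

```text
t: 24.68
tool_pos: [0.4863, -0.3145, 0.0189]
tool_rot: [0.187, 0.982, -0.0, 0.001]
wrist_force: [0.1, -0.6, -0.9]
gripper_width: 0.031
finger_force: 12.0
```

play_rows(
  deltas=[
    {"ax": 0, "ay": 0, "az": 0, "x": 0, "y": 0, "z": -1, "gripper": 1},
    {"ax": 0, "ay": 0, "az": 0, "x": 0, "y": 0, "z": -1, "gripper": 0.64},
    {"ax": 0, "ay": 0, "az": 0, "x": 0, "y": 0, "z": -1, "gripper": 0.58},
    {"ax": 0, "ay": 0, "az": 0, "x": 0, "y": 0, "z": -1, "gripper": 0.5},
    {"ax": 0, "ay": 0, "az": 0, "x": 0, "y": 0, "z": -1, "gripper": 0.45},
    {"ax": 0, "ay": 0, "az": 0, "x": 0, "y": 0, "z": 0, "gripper": 0.45},
    {"ax": 0, "ay": 0, "az": 0, "x": 0, "y": 0, "z": 20, "gripper": 0.45},
    {"ax": 0, "ay": 0, "az": 0, "x": 0, "y": 0, "z": 60, "gripper": 0.45},
    {"ax": 0, "ay": 0, "az": 0, "x": 0, "y": 0, "z": 110, "gripper": 0.4},
    {"ax": 0, "ay": 0, "az": 0, "x": -20, "y": 20, "z": 160, "gripper": 0.3},
    {"ax": 0, "ay": 0, "az": 0, "x": -40, "y": 60, "z": 190, "gripper": 0.3},
    {"ax": 0, "ay": 0, "az": 0, "x": -40, "y": 120, "z": 190, "gripper": 0.3},
    {"ax": 0, "ay": 0, "az": 0, "x": -40, "y": 120, "z": 190, "gripper": 0.3},
  ],
  force=12,
)

```text
t: 26.3
tool_pos: [0.4458, -0.1913, 0.2102]
tool_rot: [0.185, 0.983, -0.0, 0.001]
wrist_force: [-0.0, -0.7, 0.6]
gripper_width: 0.0657
finger_force: 0.0
```

```bash
python3 - <<'E'
from h import *
s=observe(); print(s['tool_pos'],s['tool_rot'],s['gripper_width'],s['joints'][5])
p,d,c=cam('top')
hsv=cv2.cvtColor(p,cv2.COLOR_BGR2HSV); k=np.zeros(p.shape[:2],bool); k[240:310,395:450]=1
st=(hsv[...,0]<20)&(hsv[...,1]>120)&k; w=(p.min(2)>150)&k
print('stone',st.sum(),rect(st,.025,c)); w=cv2.morphologyEx((st|w).astype(np.uint8),cv2.MORPH_OPEN,np.ones((3,3))); print('pan',rect(w,.016,c))
cv2.imwrite('pics/t7.png',np.hstack([cv2.resize(p[235:315,385:475],(450,400)),cv2.resize(p[180:320,110:230],(343,400))]))
E
```

```text
[ 0.44581438 -0.19127866  0.21024135] [ 1.84929367e-01  9.82750782e-01 -2.26033409e-04  1.40643629e-03] 0.06568961166171465 -1.7833457963349488Traceback (most recent call last):
  File "<stdin>", line 6, in <module>
  File "h.py", line 16, in rect
    k=max(cs,key=cv2.contourArea)[:,0]
      ~~~^^^^^^^^^^^^^^^^^^^^^^^^
ValueError: max() iterable argument is empty
```

play_rows(
  deltas=[
    {"ax": 0, "ay": 0, "az": 0.03, "x": 2, "y": 50, "z": 0, "gripper": 0.3},
    {"ax": 0, "ay": 0, "az": 0.06, "x": 4, "y": 110, "z": 0, "gripper": 0.3},
    {"ax": 0, "ay": 0, "az": 0.1, "x": 6, "y": 170, "z": 0, "gripper": 0.3},
    {"ax": 0, "ay": 0, "az": 0.13, "x": 8, "y": 230, "z": 0, "gripper": 0.3},
    {"ax": 0, "ay": 0, "az": 0.13, "x": 10, "y": 290, "z": 0, "gripper": 0.3},
    {"ax": 0, "ay": 0, "az": 0.13, "x": 13, "y": 350, "z": 0, "gripper": 0.3},
    {"ax": 0, "ay": 0, "az": 0.13, "x": 15, "y": 410, "z": 0, "gripper": 0.3},
    {"ax": 0, "ay": 0, "az": 0.13, "x": 17, "y": 465, "z": 0, "gripper": 0.3},
    {"ax": 0, "ay": 0, "az": 0.13, "x": 19, "y": 505, "z": 0, "gripper": 0.3},
    {"ax": 0, "ay": 0, "az": 0.13, "x": 19, "y": 524, "z": 0, "gripper": 0.3},
    {"ax": 0, "ay": 0, "az": 0.13, "x": 19, "y": 524, "z": 0, "gripper": 0.3},
    {"ax": 0, "ay": 0, "az": 0.13, "x": 19, "y": 524, "z": 0, "gripper": 0.3},
    {"ax": 0, "ay": 0, "az": 0.13, "x": 19, "y": 524, "z": 0, "gripper": 0.3},
  ],
  force=20,
)

```text
t: 27.98
tool_pos: [0.4651, 0.3285, 0.2082]
tool_rot: [0.124, 0.992, -0.0, 0.0]
wrist_force: [-0.2, 0.4, 0.0]
gripper_width: 0.0658
finger_force: 0.0
```

```bash
python3 - <<'E'
from h import *
s=observe(); print(s['tool_pos'],s['tool_rot'],s['gripper_width'],s['joints'][5])
p,d,c=cam('top'); pw,_,_=cam('wrist')
cv2.imwrite('pics/t7.png',np.hstack([cv2.resize(p[235:315,385:475],(300,267)),cv2.resize(pw,(356,267))]))
hsv=cv2.cvtColor(p,cv2.COLOR_BGR2HSV); k=np.zeros(p.shape[:2],bool); k[245:300,400:448]=1
st=(hsv[...,0]<20)&(hsv[...,1]>100)&k; w=(p.min(2)>120)&k
print('stone',st.sum(),rect(st,.025,c)); w=cv2.morphologyEx((st|w).astype(np.uint8),cv2.MORPH_OPEN,np.ones((3,3))); print('pan',rect(w,.016,c))
E
```

```text
[0.46508616 0.32847309 0.20820599] [ 1.23818386e-01  9.92304874e-01 -2.05071219e-04  4.39554243e-05] 0.06579427430412141 -0.8592756279582432
stone 221 (((483.78485107421875, -311.7171325683594), (27.24839210510254, 45.21726608276367), 65.0135269165039), (417, 259, 15, 19))
pan (((484.7391052246094, -313.49127197265625), (65.56687927246094, 65.85894012451172), 69.31721496582031), (409, 252, 33, 33))
```

View pics/t7.png

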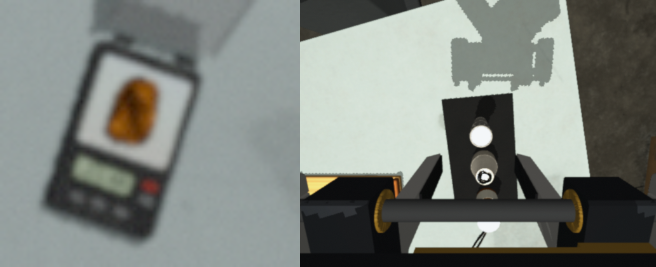

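The stone lies flat and central on the pan (left half, 133,110), within 2 mm by measurement, and the three items still stand on the mat. Now I'll put the torch back.

play_rows(
  deltas=[
    {"ax": 0, "ay": 0, "az": 0, "x": 0, "y": 4, "z": 0, "gripper": 0.3},
    {"ax": 0, "ay": 0, "az": 0, "x": 0, "y": 4, "z": -45, "gripper": 0.3},
    {"ax": 0, "ay": 0, "az": 0, "x": 0, "y": 4, "z": -90, "gripper": 0.3},
    {"ax": 0, "ay": 0, "az": 0, "x": 0, "y": 4, "z": -130, "gripper": 0.3},
    {"ax": 0, "ay": 0, "az": 0, "x": 0, "y": 4, "z": -160, "gripper": 0.3},
    {"ax": 0, "ay": 0, "az": 0, "x": 0, "y": 4, "z": -171, "gripper": 0.3},
    {"ax": 0, "ay": 0, "az": 0, "x": 0, "y": 4, "z": -171, "gripper": 0.3},
    {"ax": 0, "ay": 0, "az": 0, "x": 0, "y": 4, "z": -171, "gripper": 0.5},
    {"ax": 0, "ay": 0, "az": 0, "x": 0, "y": 4, "z": -171, "gripper": 0.6},
    {"ax": 0, "ay": 0, "az": 0, "x": 0, "y": 4, "z": -171, "gripper": 0.7},
    {"ax": 0, "ay": 0, "az": 0, "x": 0, "y": 4, "z": -171, "gripper": 1},
    {"ax": 0, "ay": 0, "az": 0, "x": 0, "y": 4, "z": -171, "gripper": 1},
    {"ax": 0, "ay": 0, "az": 0, "x": 0, "y": 4, "z": -171, "gripper": 1},
  ],
  force=20,
)

```text
t: 29.7
tool_pos: [0.4651, 0.3341, 0.0376]
tool_rot: [0.123, 0.992, 0.0, 0.0]
wrist_force: [-0.5, -1.3, 3.5]
gripper_width: 0.0321
finger_force: 20.0
```

play_rows(
  deltas=[
    {"ax": 0, "ay": 0, "az": 0, "x": 0, "y": 0, "z": 35, "gripper": 1},
    {"ax": 0, "ay": 0, "az": 0, "x": 0, "y": 0, "z": 75, "gripper": 1},
    {"ax": 0, "ay": 0, "az": 0, "x": 5, "y": -20, "z": 85, "gripper": 1},
    {"ax": 0, "ay": 0, "az": 0, "x": 20, "y": -65, "z": 85, "gripper": 1},
    {"ax": 0, "ay": 0, "az": 0, "x": 36, "y": -118, "z": 85, "gripper": 1},
    {"ax": 0, "ay": 0, "az": 0, "x": 53, "y": -172, "z": 85, "gripper": 1},
    {"ax": 0, "ay": 0, "az": 0, "x": 70, "y": -227, "z": 85, "gripper": 1},
    {"ax": 0, "ay": 0, "az": 0, "x": 85, "y": -275, "z": 85, "gripper": 1},
    {"ax": 0, "ay": 0, "az": 0, "x": 90.5, "y": -292.5, "z": 80, "gripper": 1},
    {"ax": 0, "ay": 0, "az": 0, "x": 90.5, "y": -292.5, "z": 55, "gripper": 1},
    {"ax": 0, "ay": 0, "az": 0, "x": 90.5, "y": -292.5, "z": 28, "gripper": 1},
    {"ax": 0, "ay": 0, "az": 0, "x": 90.5, "y": -292.5, "z": 15, "gripper": 1},
    {"ax": 0, "ay": 0, "az": 0, "x": 90.5, "y": -292.5, "z": 11, "gripper": 1},
    {"ax": 0, "ay": 0, "az": 0, "x": 90.5, "y": -292.5, "z": 9.5, "gripper": 1},
    {"ax": 0, "ay": 0, "az": 0, "x": 90.5, "y": -292.5, "z": 9.5, "gripper": 1},
    {"ax": 0, "ay": 0, "az": 0, "x": 90.5, "y": -292.5, "z": 9.5, "gripper": 1},
  ],
  force=20,
)

```text
t: 31.7
tool_pos: [0.5559, 0.0415, 0.0474]
tool_rot: [0.123, 0.992, 0.0, 0.001]
wrist_force: [-0.4, 0.2, 0.0]
gripper_width: 0.0316
finger_force: 20.0
```

play_rows(
  deltas=[
    {"ax": 0, "ay": 0, "az": 0, "x": 0, "y": 0, "z": -1, "gripper": 0.6},
    {"ax": 0, "ay": 0, "az": 0, "x": 0, "y": 0, "z": -1, "gripper": 0.5},
    {"ax": 0, "ay": 0, "az": 0, "x": 0, "y": 0, "z": -1, "gripper": 0.3},
    {"ax": 0, "ay": 0, "az": 0, "x": 0, "y": 0, "z": -1, "gripper": 0.3},
    {"ax": 0, "ay": 0, "az": 0, "x": 0, "y": 0, "z": 20, "gripper": 0.3},
    {"ax": 0, "ay": 0, "az": 0, "x": 0, "y": 0, "z": 70, "gripper": 0.2},
    {"ax": 0, "ay": 0, "az": 0, "x": 0, "y": 0, "z": 115, "gripper": 0.08},
    {"ax": 0, "ay": 0, "az": 0, "x": -2, "y": 30, "z": 125, "gripper": 0.08},
    {"ax": 0, "ay": 0, "az": 0, "x": -5, "y": 85, "z": 125, "gripper": 0.08},
    {"ax": 0, "ay": 0, "az": 0, "x": -8, "y": 140, "z": 125, "gripper": 0.08},
    {"ax": 0, "ay": 0, "az": 0, "x": -11, "y": 195, "z": 125, "gripper": 0.08},
    {"ax": 0, "ay": 0, "az": 0, "x": -14, "y": 245, "z": 125, "gripper": 0.08},
    {"ax": 0, "ay": 0, "az": 0, "x": -16, "y": 279, "z": 110, "gripper": 0.08},
    {"ax": 0, "ay": 0, "az": 0, "x": -16, "y": 279, "z": 100, "gripper": 0.08},
    {"ax": 0, "ay": 0, "az": 0, "x": -16, "y": 279, "z": 100, "gripper": 0.08},
    {"ax": 0, "ay": 0, "az": 0, "x": -16, "y": 279, "z": 100, "gripper": 0.08},
  ],
  force=20,
)

```text
t: 33.7
tool_pos: [0.5397, 0.3192, 0.1469]
tool_rot: [0.124, 0.992, -0.0, 0.0]
wrist_force: [0.8, 0.0, -0.4]
gripper_width: 0.0864
finger_force: 0.0
```

play_rows(
  deltas=[
    {"ax": 0, "ay": 0, "az": 0, "x": 0, "y": 1, "z": -40, "gripper": 0.08},
    {"ax": 0, "ay": 0, "az": 0, "x": 0, "y": 1, "z": -75, "gripper": 0.08},
    {"ax": 0, "ay": 0, "az": 0, "x": 0, "y": 1, "z": -100, "gripper": 0.08},
    {"ax": 0, "ay": 0, "az": 0, "x": 0, "y": 1, "z": -108, "gripper": 0.08},
    {"ax": 0, "ay": 0, "az": 0, "x": 0, "y": 1, "z": -108, "gripper": 0.08},
    {"ax": 0, "ay": 0, "az": 0, "x": 0, "y": 1, "z": -108, "gripper": 0.25},
    {"ax": 0, "ay": 0, "az": 0, "x": 0, "y": 1, "z": -108, "gripper": 0.4},
    {"ax": 0, "ay": 0, "az": 0, "x": 0, "y": 1, "z": -108, "gripper": 0.5},
    {"ax": 0, "ay": 0, "az": 0, "x": 0, "y": 1, "z": -108, "gripper": 0.6},
    {"ax": 0, "ay": 0, "az": 0, "x": 0, "y": 1, "z": -108, "gripper": 1},
    {"ax": 0, "ay": 0, "az": 0, "x": 0, "y": 1, "z": -108, "gripper": 1},
    {"ax": 0, "ay": 0, "az": 0, "x": 0, "y": 1, "z": -108, "gripper": 1},
  ],
  force=20,
)

```text
t: 35.2
tool_pos: [0.5393, 0.3214, 0.0389]
tool_rot: [0.123, 0.992, -0.0, 0.0]
wrist_force: [-1.5, -1.6, 2.7]
gripper_width: 0.0488
finger_force: 20.0
```

play_rows(
  deltas=[
    {"ax": 0, "ay": 0, "az": 0, "x": 0, "y": 0, "z": 35, "gripper": 1},
    {"ax": 0, "ay": 0, "az": 0, "x": 0, "y": 0, "z": 85, "gripper": 1},
    {"ax": 0, "ay": 0, "az": 0, "x": 0, "y": 0, "z": 135, "gripper": 1},
    {"ax": 0, "ay": 0, "az": 0, "x": 20, "y": -35, "z": 145, "gripper": 1},
    {"ax": 0, "ay": 0, "az": 0, "x": 45, "y": -85, "z": 145, "gripper": 1},
    {"ax": 0, "ay": 0, "az": 0, "x": 60, "y": -140, "z": 145, "gripper": 1},
    {"ax": 0, "ay": 0, "az": 0, "x": 70, "y": -195, "z": 145, "gripper": 1},
    {"ax": 0, "ay": 0, "az": 0, "x": 70, "y": -250, "z": 145, "gripper": 1},
    {"ax": 0, "ay": 0, "az": 0, "x": 65, "y": -300, "z": 145, "gripper": 1},
    {"ax": 0, "ay": 0, "az": 0, "x": 55, "y": -338, "z": 140, "gripper": 1},
    {"ax": 0, "ay": 0, "az": 0, "x": 50, "y": -349, "z": 120, "gripper": 1},
    {"ax": 0, "ay": 0, "az": 0, "x": 50, "y": -349, "z": 85, "gripper": 1},
    {"ax": 0, "ay": 0, "az": 0, "x": 50, "y": -349, "z": 50, "gripper": 1},
    {"ax": 0, "ay": 0, "az": 0, "x": 50, "y": -349, "z": 25, "gripper": 1},
    {"ax": 0, "ay": 0, "az": 0, "x": 50, "y": -349, "z": 14, "gripper": 1},
    {"ax": 0, "ay": 0, "az": 0, "x": 50, "y": -349, "z": 10, "gripper": 1},
    {"ax": 0, "ay": 0, "az": 0, "x": 50, "y": -349, "z": 9.5, "gripper": 1},
    {"ax": 0, "ay": 0, "az": 0, "x": 50, "y": -349, "z": 9.5, "gripper": 1},
  ],
  force=20,
)

```text
t: 37.45
tool_pos: [0.5903, -0.0277, 0.0493]
tool_rot: [0.123, 0.992, -0.0, 0.001]
wrist_force: [-0.4, -0.4, -2.4]
gripper_width: 0.0486
finger_force: 20.0
```

play_rows(
  deltas=[
    {"ax": 0, "ay": 0, "az": 0, "x": 0, "y": 0, "z": -1, "gripper": 0.43},
    {"ax": 0, "ay": 0, "az": 0, "x": 0, "y": 0, "z": -1, "gripper": 0.3},
    {"ax": 0, "ay": 0, "az": 0, "x": 0, "y": 0, "z": -1, "gripper": 0.15},
    {"ax": 0, "ay": 0, "az": 0, "x": 0, "y": 0, "z": -1, "gripper": 0.15},
    {"ax": 0, "ay": 0, "az": 0, "x": 0, "y": 0, "z": 20, "gripper": 0.15},
    {"ax": 0, "ay": 0, "az": 0, "x": 0, "y": 0, "z": 70, "gripper": 0.15},
    {"ax": 0, "ay": 0, "az": 0, "x": 0, "y": 0, "z": 120, "gripper": 0.12},
    {"ax": 0, "ay": 0, "az": 0, "x": 5, "y": 35, "z": 130, "gripper": 0.12},
    {"ax": 0, "ay": 0, "az": 0, "x": 10, "y": 90, "z": 130, "gripper": 0.12},
    {"ax": 0, "ay": 0, "az": 0, "x": 13, "y": 145, "z": 130, "gripper": 0.12},
    {"ax": 0, "ay": 0, "az": 0, "x": 16, "y": 200, "z": 130, "gripper": 0.12},
    {"ax": 0, "ay": 0, "az": 0, "x": 19, "y": 255, "z": 130, "gripper": 0.12},
    {"ax": 0, "ay": 0, "az": 0, "x": 22, "y": 305, "z": 125, "gripper": 0.12},
    {"ax": 0, "ay": 0, "az": 0, "x": 23, "y": 336, "z": 105, "gripper": 0.12},
    {"ax": 0, "ay": 0, "az": 0, "x": 23, "y": 336, "z": 90, "gripper": 0.12},
    {"ax": 0, "ay": 0, "az": 0, "x": 23, "y": 336, "z": 90, "gripper": 0.12},
    {"ax": 0, "ay": 0, "az": 0, "x": 23, "y": 336, "z": 90, "gripper": 0.12},
  ],
  force=20,
)

```text
t: 39.58
tool_pos: [0.6128, 0.3071, 0.1386]
tool_rot: [0.124, 0.992, -0.0, 0.0]
wrist_force: [-0.4, 0.3, -0.4]
gripper_width: 0.0826
finger_force: 0.0
```

play_rows(
  deltas=[
    {"ax": 0, "ay": 0, "az": 0, "x": 0.5, "y": 1, "z": -40, "gripper": 0.12},
    {"ax": 0, "ay": 0, "az": 0, "x": 0.5, "y": 1, "z": -75, "gripper": 0.12},
    {"ax": 0, "ay": 0, "az": 0, "x": 0.5, "y": 1, "z": -95, "gripper": 0.12},
    {"ax": 0, "ay": 0, "az": 0, "x": 0.5, "y": 1, "z": -101, "gripper": 0.12},
    {"ax": 0, "ay": 0, "az": 0, "x": 0.5, "y": 1, "z": -101, "gripper": 0.12},
    {"ax": 0, "ay": 0, "az": 0, "x": 0.5, "y": 1, "z": -101, "gripper": 0.3},
    {"ax": 0, "ay": 0, "az": 0, "x": 0.5, "y": 1, "z": -101, "gripper": 0.45},
    {"ax": 0, "ay": 0, "az": 0, "x": 0.5, "y": 1, "z": -101, "gripper": 0.55},
    {"ax": 0, "ay": 0, "az": 0, "x": 0.5, "y": 1, "z": -101, "gripper": 0.65},
    {"ax": 0, "ay": 0, "az": 0, "x": 0.5, "y": 1, "z": -101, "gripper": 1},
    {"ax": 0, "ay": 0, "az": 0, "x": 0.5, "y": 1, "z": -101, "gripper": 1},
    {"ax": 0, "ay": 0, "az": 0, "x": 0.5, "y": 1, "z": -101, "gripper": 1},
  ],
  force=20,
)

```text
t: 41.08
tool_pos: [0.6127, 0.3093, 0.0372]
tool_rot: [0.123, 0.992, -0.0, -0.0]
wrist_force: [-1.3, -0.4, 2.4]
gripper_width: 0.0413
finger_force: 20.0
```

play_rows(
  deltas=[
    {"ax": 0, "ay": 0, "az": 0, "x": 0, "y": 0, "z": 35, "gripper": 1},
    {"ax": 0, "ay": 0, "az": 0, "x": 0, "y": 0, "z": 70, "gripper": 1},
    {"ax": 0, "ay": 0, "az": 0, "x": 0, "y": -20, "z": 80, "gripper": 1},
    {"ax": 0, "ay": 0, "az": 0, "x": 1, "y": -65, "z": 80, "gripper": 1},
    {"ax": 0, "ay": 0, "az": 0, "x": 2, "y": -120, "z": 80, "gripper": 1},
    {"ax": 0, "ay": 0, "az": 0, "x": 4, "y": -175, "z": 80, "gripper": 1},
    {"ax": 0, "ay": 0, "az": 0, "x": 5, "y": -215, "z": 80, "gripper": 1},
    {"ax": 0, "ay": 0, "az": 0, "x": 5, "y": -230, "z": 75, "gripper": 1},
    {"ax": 0, "ay": 0, "az": 0, "x": 5, "y": -230, "z": 50, "gripper": 1},
    {"ax": 0, "ay": 0, "az": 0, "x": 5, "y": -230, "z": 26, "gripper": 1},
    {"ax": 0, "ay": 0, "az": 0, "x": 5, "y": -230, "z": 14, "gripper": 1},
    {"ax": 0, "ay": 0, "az": 0, "x": 5, "y": -230, "z": 10, "gripper": 1},
    {"ax": 0, "ay": 0, "az": 0, "x": 5, "y": -230, "z": 9.5, "gripper": 1},
    {"ax": 0, "ay": 0, "az": 0, "x": 5, "y": -230, "z": 9.5, "gripper": 1},
    {"ax": 0, "ay": 0, "az": 0, "x": 5, "y": -230, "z": 9.5, "gripper": 1},
  ],
  force=20,
)

```text
t: 42.95
tool_pos: [0.6183, 0.0795, 0.0472]
tool_rot: [0.123, 0.992, 0.0, 0.001]
wrist_force: [-0.5, 0.1, -2.1]
gripper_width: 0.0413
finger_force: 20.0
```

play_rows(
  deltas=[
    {"ax": 0, "ay": 0, "az": 0, "x": 0, "y": 0, "z": -1, "gripper": 0.5},
    {"ax": 0, "ay": 0, "az": 0, "x": 0, "y": 0, "z": -1, "gripper": 0.4},
    {"ax": 0, "ay": 0, "az": 0, "x": 0, "y": 0, "z": -1, "gripper": 0.2},
    {"ax": 0, "ay": 0, "az": 0, "x": 0, "y": 0, "z": -1, "gripper": 0.2},
    {"ax": 0, "ay": 0, "az": 0, "x": 0, "y": 0, "z": 20, "gripper": 0.2},
    {"ax": 0, "ay": 0, "az": 0, "x": 0, "y": 0, "z": 70, "gripper": 0.2},
    {"ax": 0, "ay": 0, "az": 0, "x": 0, "y": 0, "z": 120, "gripper": 0.2},
    {"ax": 0, "ay": 0, "az": 0, "x": -10, "y": 50, "z": 160, "gripper": 0.2},
    {"ax": 0, "ay": 0, "az": 0, "x": -30, "y": 100, "z": 170, "gripper": 0.2},
    {"ax": 0, "ay": 0, "az": 0, "x": -60, "y": 150, "z": 170, "gripper": 0.2},
    {"ax": 0, "ay": 0, "az": 0, "x": -90, "y": 200, "z": 170, "gripper": 0.2},
    {"ax": 0, "ay": 0, "az": 0, "x": -130, "y": 250, "z": 170, "gripper": 0.2},
    {"ax": 0, "ay": 0, "az": 0, "x": -130, "y": 290, "z": 170, "gripper": 0.2},
    {"ax": 0, "ay": 0, "az": 0, "x": -130, "y": 290, "z": 170, "gripper": 0.2},
    {"ax": 0, "ay": 0, "az": 0, "x": -130, "y": 290, "z": 170, "gripper": 0.2},
  ],
)

```text
t: 44.82
tool_pos: [0.488, 0.3691, 0.2176]
tool_rot: [0.123, 0.992, 0.0, 0.001]
wrist_force: [0.4, 0.9, -0.1]
gripper_width: 0.0754
finger_force: 0.0
```

```bash
python3 - <<'E'
from h import *
p,d,c=cam('top'); P=pts(d,c)
for n,(u0,v0,u1,v1) in dict(a=(243,200,270,232),b=(290,212,316,242),c=(262,228,288,254)).items():
    Q=P[v0:v1,u0:u1].reshape(-1,3); dd=d[v0:v1,u0:u1].reshape(-1)
    Q=Q[dd>0]; zm=np.percentile(Q[:,2],98); t=Q[Q[:,2]>zm-.012]; print(n,zm,len(t),np.median(t,0))
hsv=cv2.cvtColor(p,cv2.COLOR_BGR2HSV); k=np.zeros(p.shape[:2],bool); k[245:300,400:448]=1
st=(hsv[...,0]<20)&(hsv[...,1]>100)&k; print('stone',rect(st,.025,c)[0])
o=cv2.imread('pics/top0.png')
cv2.imwrite('pics/fin.png',np.vstack([cv2.resize(x[130:310,150:450],(480,288)) for x in (o,p)]))
E
```

```text
a 0.1015059882816738 227 [0.61849866 0.08015722 0.09813492]
b 0.08890121280530015 156 [ 0.58972378 -0.02671453  0.0848028 ]
c 0.12065922258770889 171 [0.55456833 0.04243667 0.11809046]
stone ((484.1512451171875, -311.4205017089844), (27.59308433532715, 44.871612548828125), 68.29998779296875)
```

View pics/fin.png

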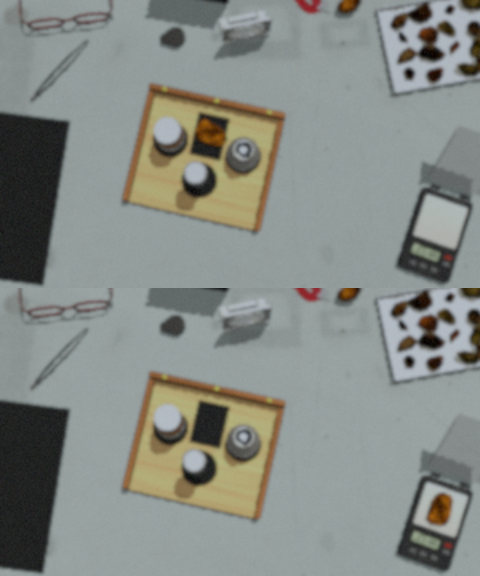

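Compared with the starting view, all three items are back within about 2 mm of their starts. The stone is centred on the pan, and the loupe, tweezers and magnifier look unmoved.

```bash
python3 -c "
from cell import *
print(finish_job())"
```

```text
the job is handed in; nothing more can be done
None
```

The job is handed in: the stone lies flat in the middle of the pan, and the torch, cone and jar stand upright within about 2 mm of where they started, after about 45 s of the allowed 131 s; the hand-in gave no verdict.

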